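Line up turned rings by diameter on the measuring carrier

TASK

Load the four loose steel rings onto the carrier plate for measuring: set one ring flat and centred on each white pad, in order of outer diameter, with the smallest ring on the pad next to the red block and the largest at the far end of the row. Leave the blue plug gauge that lies among the rings where it is.

Things in the scene. Friction and masses are not known exactly. Their poses are not given: they have to be found in the camera images.
- ring_26: The smallest of four loose bright steel rings standing flat on the bench on the robot's right (-y): outer diameter 26 mm, bore 14 mm, 24 mm high. Origin: centre of its underside; z up along its axis.
- ring_36: The second smallest of four loose bright steel rings standing flat on the bench on the robot's right (-y): outer diameter 36 mm, bore 21 mm, 24 mm high. Origin: centre of its underside; z up along its axis.
- ring_46: The second largest of four loose bright steel rings standing flat on the bench on the robot's right (-y): outer diameter 46 mm, bore 28 mm, 24 mm high. Origin: centre of its underside; z up along its axis.
- ring_56: The largest of four loose bright steel rings standing flat on the bench on the robot's right (-y): outer diameter 56 mm, bore 36 mm, 24 mm high. Origin: centre of its underside; z up along its axis.
- mark_a: First in a straight row of four fixed white pads 72 mm apart (mark_a to mark_d in order), black dot at the centre, 60 mm across, 3 mm thick, on a dark steel carrier plate 90 x 360 x 10 mm on the robot's left. Origin: centre of the pad's underside, 10 mm above the bench (a ring's underside rests 13 mm above it). y axis: along the row from mark_a to mark_d.
- mark_b: Second in a straight row of four fixed white pads 72 mm apart (mark_a to mark_d in order), black dot at the centre, 60 mm across, 3 mm thick, on a dark steel carrier plate 90 x 360 x 10 mm on the robot's left. Origin: centre of the pad's underside, 10 mm above the bench (a ring's underside rests 13 mm above it). y axis: along the row from mark_a to mark_d.
- mark_c: Third in a straight row of four fixed white pads 72 mm apart (mark_a to mark_d in order), black dot at the centre, 60 mm across, 3 mm thick, on a dark steel carrier plate 90 x 360 x 10 mm on the robot's left. Origin: centre of the pad's underside, 10 mm above the bench (a ring's underside rests 13 mm above it). y axis: along the row from mark_a to mark_d.
- mark_d: Fourth in a straight row of four fixed white pads 72 mm apart (mark_a to mark_d in order), black dot at the centre, 60 mm across, 3 mm thick, on a dark steel carrier plate 90 x 360 x 10 mm on the robot's left. Origin: centre of the pad's underside, 10 mm above the bench (a ring's underside rests 13 mm above it). y axis: along the row from mark_a to mark_d.
- red_block: Fixed red end block on the carrier plate, 60 mm across the row, 20 mm along it, 22 mm high, its top 32 mm above the bench; it stands in the row, 52 mm beyond mark_a or 52 mm beyond mark_d, different from start to start. A grey block of the same size stands at the other end. Origin: centre of its underside.
- plug_gauge: Loose plug gauge lying on the bench among the rings, to be left where it lies: blue square handle 44 x 14 x 14 mm with a short steel pin at each end, 68 mm long in all. Origin: under the middle of the handle; x along its length.
There are look-alikes about, which are no part of the job. What is shaped like the ring_36 but green or purple is not meant. Leave any yellow look-alike of the ring_46 alone.

How it is judged:
By the outcome, as a careful person would: the job done as asked, in the order asked, and still so for the second after the job is handed in, with the robot touching nothing.
It also fails if it takes over 93 s, if anything falls off the work surface, if the arm or the gripper's body presses on something with over 40 N, if the wrist force passes 120 N, or if a joint passes its speed limit or range.

ROBOT

A 6-joint arm with a two-finger parallel gripper is mounted at the origin on the work surface. World frame = base frame: x ahead of the robot, y to its left, z up, the work surface at z = 0. Lengths are in m, angles in degrees, forces in N, time in s.
With the tool pointing down it reaches from about 0.375 to 0.9 m from the base axis. Payload 3.1 kg.
Tool frame: the origin (TCP) lies on the centre line of the jaws, within the pads' length; the fingertips stand 11 mm ahead of it and the grasp point (between the pads) lies 8 mm behind it; z points along the fingers, y is the line along which they close (so a half turn about z gives the same grasp; the last joint's range is limited). The gripper opens to 87 mm and grips with 3 to 60 N. Pads are 19 mm wide; open, the fingers measure 117 mm over their backs; the gripper's body (75 mm by 190 mm) begins 51 mm behind the grasp point.
Start: joints at [-76.69, 30.224, 82.088, -0, 67.689, -10.227], TCP at [0.25, -0.573, 0.196] pointing down, gripper open.
Joint ranges: [-176.69, 176.69], [-43.24, 126.21], [12.49, 139.97], [-82, 262], [0, 151.66], [-163.58, 163.58]. Speed limits (degrees/s): [159.86, 159.86, 180, 180, 180, 180].

INTERFACE

Orientations are given as a 3x3 rotation matrix whose columns are the frame's x, y, z axes.
In Python, from plant import ctrl, jaws, ik, viewer gives the robot as it stands. The module is installed in compiled form; this text tells all that it offers. Calls block until the motion is done:
- ctrl.move_ptp(position, orientation): joint-space move of the TCP to a pose.
- ctrl.line_to(position, frame=None, velocity=0.15, force_limit=None): straight line of the TCP; frame=None keeps the orientation; velocity is the mean speed in m/s. With force_limit (N) it stops when the force on the tool has changed by that much, and returns True; else False.
- ctrl.move_j(angles): joint-space move.
- jaws.set_gripper(opening): finger opening in m; the grip force is fixed at half the most; returns when the fingers have stopped.
- ctrl.pause(seconds).
- ik(position, orientation): joint angles nearest the present ones, or None.
- viewer.snapshot(name): name is "scene" or "top"; returns (picture, depth): 480x640x3 uint8, red, green, blue; 480x640 float32, m along the optical axis (not along the pixel's ray), 0 where there is no reading.
- viewer.get_calibration(name): a dict with "fx", "fy", "cx", "cy" (pixels), "origin" and "attitude" of the camera in the world. Camera axes: x right, y up, looking along -z (the intrinsics and any distortion apply to the point x, -y, -z); pixel columns grow to the right and rows downward; lengths in m; the calibration is good to about 2 mm. A picture is of the moment at which its call begins. get_calibration takes no time and is no camera call.
A pose or a line that the arm cannot do raises ctrl.IKError and nothing moves.
- ctrl.sign_off(): hands the job in; it is judged then, once.
Readings, each from a call of its own:
- ctrl.get_time_s(): time.
- ctrl.get_q(): joint angles.
- ctrl.get_joint_vel(): joint speeds.
- ctrl.get_effort(): joint torques, N m.
- ctrl.get_tcp_pos(): TCP position.
- ctrl.get_eef_rot(): TCP orientation.
- ctrl.get_wrist_force(): force on the tool from outside, world axes, zero at the start.
- ctrl.get_wrist_torque(): the same for the moment, N m.
- ctrl.get_finger_gap(): finger opening in m.
- ctrl.get_gripper_force(): force on a finger pad.
Only numpy, scipy, OpenCV 4.12 (cv2) and the standard library are available. Lean on these libraries where they do the work, as an engineer would, in place of code of your own. Each camera call takes 0.05 s, during which the arm holds its last target. There are 200 camera calls.

## Working session

There is one attempt and no reset: what is moved stays moved. The work goes in short steps, each a Python script; the robot and the scene stay as the last script left them, time stands still between calls to the robot, and variables do not carry over. Pictures are saved under pics/ and viewed, at most 14 in all, crops included, and the job is handed in when it is done.

```bash
mkdir -p pics; python3 - <<'E'
from plant import ctrl,jaws,ik,viewer
import cv2,numpy as np
for n in("top","scene"):
    p,d=viewer.snapshot(n); cv2.imwrite(f"pics/{n}0.png",p[:,:,::-1]); np.save(f"pics/{n}0.npy",d)
    print(n,viewer.get_calibration(n))
print(ctrl.get_time_s(),ctrl.get_eef_rot())
E
```

```text
top {'fx': 501.5547215173434, 'fy': 501.5547215173434, 'cx': 315.62413457015134, 'cy': 245.05043879655773, 'origin': array([ 0.43599864, -0.00520739,  1.04264635]), 'attitude': array([[ 1.83318371e-02,  9.94568517e-01, -1.02456867e-01],
       [-9.99831926e-01,  1.82609761e-02, -1.62960341e-03],
       [ 2.50210162e-04,  1.02469521e-01,  9.94736113e-01]])}
scene {'fx': 558.4290649093275, 'fy': 558.4290649093275, 'cx': 318.3047107646365, 'cy': 235.01014824616854, 'origin': array([ 0.99920999, -0.68438488,  0.64432537]), 'attitude': array([[ 0.83314748, -0.3440863 ,  0.43297794],
       [ 0.55288517,  0.49903238, -0.66729653],
       [ 0.01353758,  0.79534351,  0.60600779]])}
0.1 [[ 9.16788178e-01  3.99373523e-01 -4.74006876e-04]
 [ 3.99373667e-01 -9.16786231e-01  1.91844104e-03]
 [ 3.31611581e-04 -1.94810993e-03 -9.99998047e-01]]
```

View pics/top0.png

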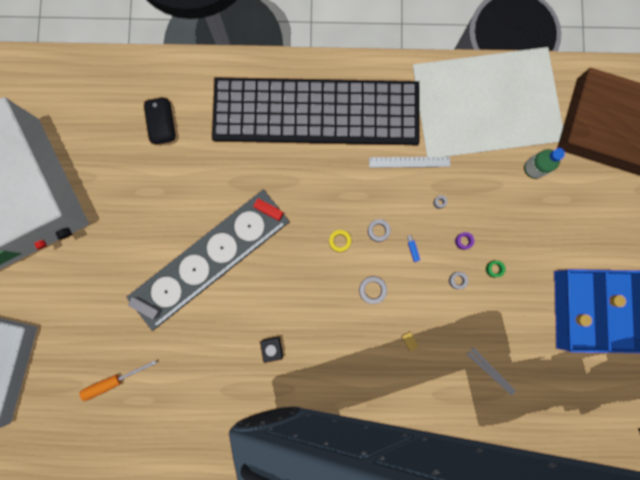

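View pics/scene0.png

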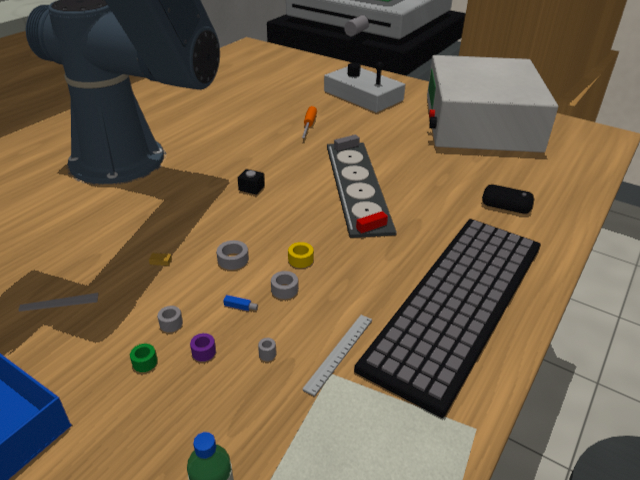

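The top view shows four steel rings at (440,202), (458,280), (379,230) and (372,290). The decoys are yellow (340,240), purple (464,240) and green (496,268), and the plug gauge is at (413,249). The red block is at (268,209), so the pads run from (249,226) beside it to (166,292). I'll confirm this in enlarged crops.

```bash
cat > h.py <<'E'
from plant import ctrl,jaws,ik,viewer
import cv2,numpy as np
def world(u,v,z,name="top"):
    c=viewer.get_calibration(name)
    r=np.array(c["attitude"])@np.array([(u-c["cx"])/c["fx"],-(v-c["cy"])/c["fy"],-1])
    o=np.array(c["origin"]); return o+r*(z-o[2])/r[2]
def cloud(d,name="top"):
    c=viewer.get_calibration(name); v,u=np.mgrid[:480,:640]
    P=np.stack([(u-c["cx"])/c["fx"]*d,-(v-c["cy"])/c["fy"]*d,-d],-1)
    return P@np.array(c["attitude"]).T+np.array(c["origin"])
E
python3 - <<'E'
from h import *
im=cv2.imread("pics/top0.png"); d=np.load("pics/top0.npy")
cv2.imwrite("pics/c1.png",cv2.resize(im[185:315,320:515],None,fx=4,fy=4,interpolation=cv2.INTER_CUBIC))
cv2.imwrite("pics/c2.png",cv2.resize(im[185:335,120:300],None,fx=4,fy=4,interpolation=cv2.INTER_CUBIC)[:600])
W=cloud(d)
# rings: pixels with height ~24 mm near guess
for n,(u,v),R in(("26",(440,202),9),("36",(458,280),12),("46",(379,230),14),("56",(372,290),17)):
    m=np.zeros((480,640),bool); m[v-R:v+R+1,u-R:u+R+1]=1
    t=m&(W[...,2]>.017)&(W[...,2]<.032)
    p=W[t]; (c,r)=cv2.minEnclosingCircle(p[:,:2].astype(np.float32)); print(n,t.sum(),p.mean(0).round(4),np.round(c,4),"D",round(2*r*1e3,1),"z",np.median(p[:,2]).round(4))
hsv=cv2.cvtColor(im,cv2.COLOR_BGR2HSV)
for (u,v) in((249,226),(221,248),(194,270),(166,292)):
    m=((hsv[...,2]>160)&(hsv[...,1]<60)).astype(np.uint8)
    y,x=np.mgrid[:480,:640]; m&=((x-u)**2+(y-v)**2<18**2).astype(np.uint8)
    cs,_=cv2.findContours(m,cv2.RETR_EXTERNAL,cv2.CHAIN_APPROX_NONE); c=max(cs,key=cv2.contourArea)
    e=cv2.fitEllipse(c); print(np.round(e[0],2),np.round(e[1],1),world(*e[0],.013).round(4),"depth z",np.median(W[v-6:v+7,u-6:u+7,2]).round(4))
E
```

```text
26 92 [ 0.6361 -0.2592  0.0236] [ 0.6358 -0.2594] D 25.5 z 0.0241
36 181 [ 0.4742 -0.2949  0.0234] [ 0.4749 -0.295 ] D 36.7 z 0.0236
46 259 [ 0.5737 -0.1321  0.0235] [ 0.5737 -0.1328] D 46.4 z 0.0237
56 359 [ 0.4513 -0.1209  0.024 ] [ 0.4512 -0.121 ] D 55.9 z 0.0243
[248.79 225.78] [28.  28.4] [0.5796 0.1357 0.013 ] depth z 0.0138
[221.36 247.43] [28.3 28.9] [0.5336 0.1908 0.013 ] depth z 0.0138
[193.65 269.37] [28.5 29.1] [0.4873 0.246  0.013 ] depth z 0.0137
[165.64 291.44] [28.5 29.4] [0.4411 0.3013 0.013 ] depth z 0.0137
```

View pics/c1.png

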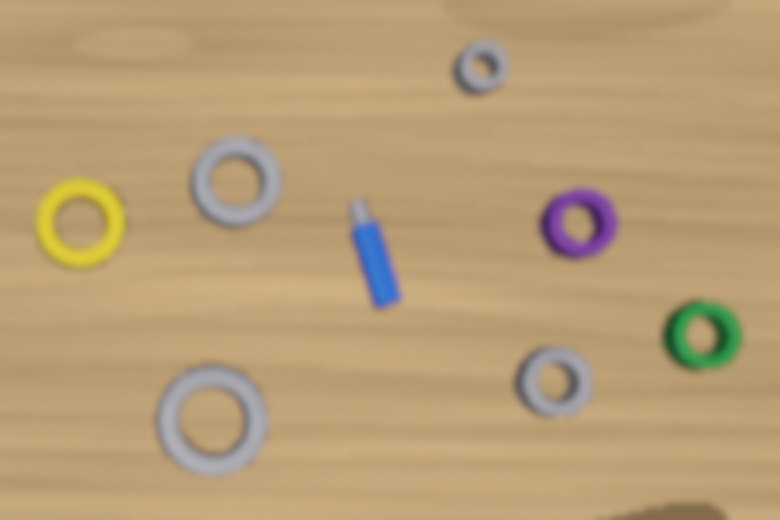

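View pics/c2.png

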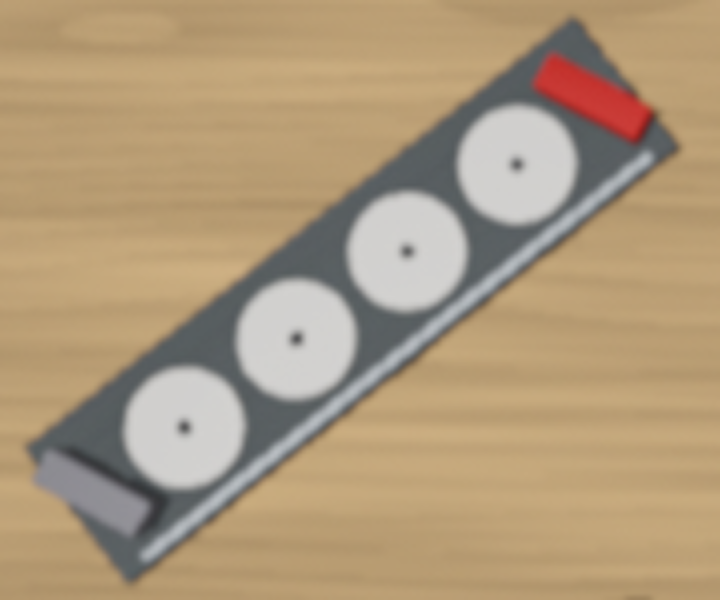

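The crops confirm the four bright steel rings: 26 at (440,202), 36 at (458,280), 46 at (379,230) and 56 at (372,290). Their measured diameters are within 1 mm of the sizes given, and their tops read about 24 mm high. The row starts at the red block at (268,209), and the pads measure 72 mm apart. A silver rail runs along one side of the plate, so I'll check its height and then move the first ring.

```bash
cat >> h.py <<'E'
R={26:(.6359,-.2594),36:(.4747,-.2950),46:(.5737,-.1325),56:(.4512,-.1210)}
P={26:(.5796,.1357),36:(.5336,.1908),46:(.4873,.2460),56:(.4411,.3013)}
ROW=np.array([-.642,.767])
def rot(deg):  # tool down, y axis (closing) at deg in the xy plane; half turn chosen by the smaller q6
    a=np.radians(deg); y=np.array([np.cos(a),np.sin(a),0]); z=np.array([0,0,-1.]); return np.c_[np.cross(y,z),y,z]
def best(p,deg):
    c=[(abs(q[5]),i) for i in(0,180) if (q:=ik(p,rot(deg+i))) is not None]
    return rot(deg+min(c)[1])
ACROSS=np.degrees(np.arctan2(ROW[1],ROW[0]))-90
ZP,ZD,ZH=.014,.0275,.09
def pick(D,deg=0,xy=None):
    xy=R[D] if xy is None else xy
    p=[*xy,ZH]; F=best(p,deg)
    ctrl.move_ptp(p,F); jaws.set_gripper(min(.087,D/1e3+.024))
    ctrl.line_to([*xy,ZP],velocity=.12); jaws.set_gripper(0)
    print("gap",ctrl.get_finger_gap(),"F",ctrl.get_gripper_force(),"t",ctrl.get_time_s())
    ctrl.line_to([*xy,ZH],velocity=.2)
def place(D,off=(0,0),deg=ACROSS):
    xy=np.array(P[D])+off; p=[*xy,ZH]
    ctrl.move_ptp(p,best(p,deg)); print("gap",ctrl.get_finger_gap())
    hit=ctrl.line_to([*xy,ZD],velocity=.08,force_limit=8); print("hit",hit,ctrl.get_tcp_pos())
    jaws.set_gripper(D/1e3+.014); ctrl.line_to([*xy,ZH],velocity=.2); print("t",ctrl.get_time_s())
E
python3 - <<'E'
from h import *
W=cloud(np.load("pics/top0.npy"))
pt=np.array(P[36]); n=np.array([.767,.642])
m=(W[...,2]>.002)&(np.abs((W[...,:2]-pt)@ROW)<60e-3)
s=((W[...,:2]-pt)@n)[m]*1e3; z=W[...,2][m]*1e3
for b in range(-55,56,4):
    k=(s>=b)&(s<b+4)
    if k.any(): print(b,z[k].max().round(1),np.median(z[k]).round(1))
for D in R:
    for xy,dg in((R[D],0),(P[D],ACROSS)):
        print(D,[None if (q:=ik([*xy,z],rot(dg+i))) is None else round(q[5]) for i in(0,180) for z in(.014,.09)])
E
```

```text
-55 5.5 2.9
-51 5.3 3.2
-47 15.0 9.7
-43 16.9 10.7
-39 15.6 10.8
-35 16.3 10.1
-31 18.9 11.0
-27 16.9 11.6
-23 17.3 12.0
-19 17.9 12.0
-15 17.2 12.6
-11 19.9 12.9
-7 18.5 12.8
-3 17.6 13.1
1 18.3 13.3
5 18.8 13.3
9 19.0 13.1
13 19.7 12.5
17 16.7 12.2
21 17.0 11.9
25 17.4 11.0
29 16.5 10.7
33 15.1 10.6
37 14.3 10.8
41 13.9 10.4
45 5.7 3.6
49 6.4 2.9
53 3.9 2.9
26 [-31, -31, 149, 149]
26 [-37, -37, 143, 143]
36 [-43, -43, 137, 137]
36 [-32, -32, 148, 148]
46 [-24, -24, 156, 156]
46 [-25, -25, 155, 155]
56 [-29, -29, 151, 151]
56 [-18, -18, 162, 162]
```

The rail is almost flush with the plate top, at about 10.5 mm. I'll place the smallest ring first and check it.

```bash
cat > run1.py <<'E'
from h import *
pick(26); place(26)
ctrl.move_ptp([.4512,-.121,.12],best([.4512,-.121,.12],0))
p,d=viewer.snapshot("top"); cv2.imwrite("pics/t1.png",p[:,:,::-1]); np.save("pics/t1.npy",d)
cv2.imwrite("pics/t1c.png",cv2.resize(p[190:290,195:305,::-1],None,fx=6,fy=6,interpolation=cv2.INTER_CUBIC))
W=cloud(d); m=(np.linalg.norm(W[...,:2]-P[26],axis=-1)<.03)&(W[...,2]>.03)&(W[...,2]<.045)
q=W[m]; print(q.mean(0),cv2.minEnclosingCircle(q[:,:2].astype(np.float32)),np.median(q[:,2]),P[26],ctrl.get_time_s())
E
python3 run1.py
```

```text
gap 0.0003822915038043866 F 0.0 t 4.6833
gap 0.00020850557358654618
hit False [0.580029   0.13576896 0.02779179]
t 9.0333
[nan nan nan] ((0.0, 0.0), 0.0) nan (0.5796, 0.1357) 10.1917run1.py:7: RuntimeWarning: Mean of empty slice.
  q=W[m]; print(q.mean(0),cv2.minEnclosingCircle(q[:,:2].astype(np.float32)),np.median(q[:,2]),P[26],ctrl.get_time_s())
  ret = um.true_divide(
  return _methods._mean(a, axis=axis, dtype=dtype,
  ret = ret.dtype.type(ret / rcount)
```

View pics/t1c.png

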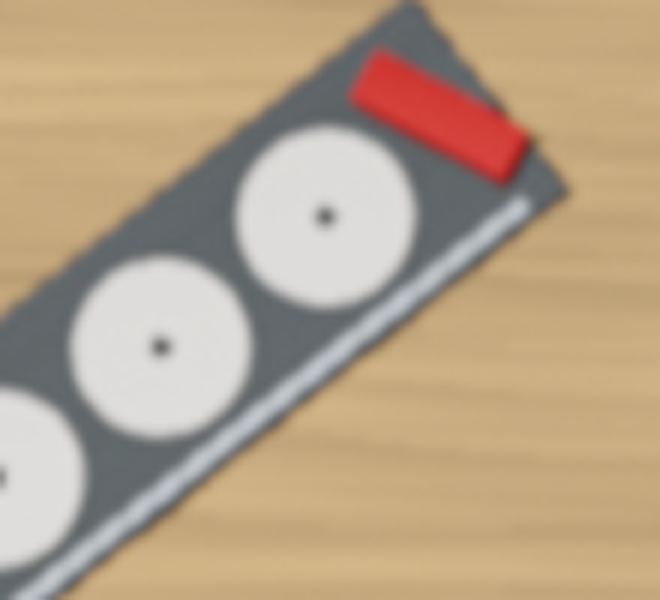

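The pad beside the red block, at crop (325,215), is still empty because the jaws closed on nothing. I'll look at where ring_26 is now.

```bash
python3 - <<'E'
from h import *
im=cv2.imread("pics/t1.png"); W=cloud(np.load("pics/t1.npy"))
cv2.imwrite("pics/t1b.png",im)
m=(np.linalg.norm(W[...,:2]-R[26],axis=-1)<.08)&(W[...,2]>.012)&(W[...,2]<.05)
q=W[m]; print(q.mean(0),len(q),cv2.minEnclosingCircle(q[:,:2].astype(np.float32)),np.median(q[:,2]))
print(ctrl.get_tcp_pos(),ctrl.get_eef_rot().round(3),ctrl.get_finger_gap())
E
```

```text
[ 0.62836134 -0.26308811  0.02222699] 122 ((0.608242928981781, -0.27867528796195984), 0.04620911180973053) 0.023351666765779933
[ 0.45177777 -0.12030594  0.11965593] [[-0.002  1.    -0.   ]
 [ 1.     0.002  0.   ]
 [ 0.    -0.    -1.   ]] 0.03972616892228496
```

View pics/t1b.png

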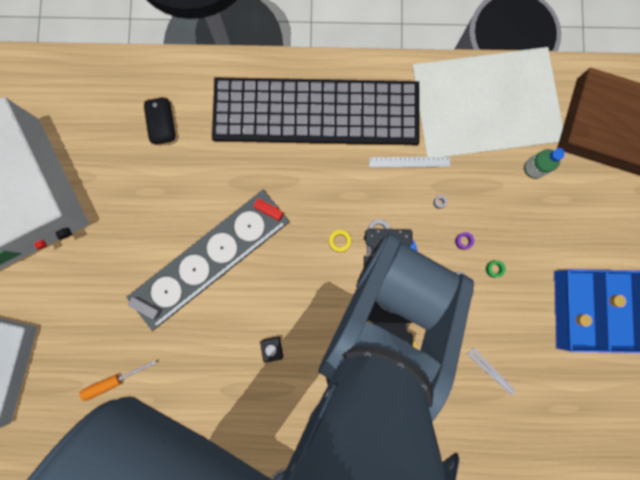

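Ring_26 hasn't moved from (440,202) and the jaws closed to zero. I'll lower onto it again with the jaws open, print the pose and take a scene picture before closing.

```bash
python3 - <<'E'
from h import *
xy=R[26]; p=[*xy,ZH]
ctrl.move_ptp(p,best(p,0)); print(ctrl.get_tcp_pos()); jaws.set_gripper(.05)
print(ctrl.line_to([*xy,ZP],velocity=.12)); print(ctrl.get_tcp_pos(),ctrl.get_eef_rot().round(3),ctrl.get_finger_gap(),ctrl.get_wrist_force())
p,d=viewer.snapshot("scene"); cv2.imwrite("pics/s2.png",cv2.resize(p[230:430,120:380,::-1],None,fx=3,fy=3,interpolation=cv2.INTER_CUBIC))
E
```

```text
[ 0.63486634 -0.25762031  0.08939991]
False
[ 0.63648138 -0.25973644  0.01445113] [[-0.     1.     0.001]
 [ 1.     0.    -0.001]
 [-0.001  0.001 -1.   ]] 0.050007024413778606 [ 0.06266054  0.33099    -0.04403869]
```

View pics/s2.png

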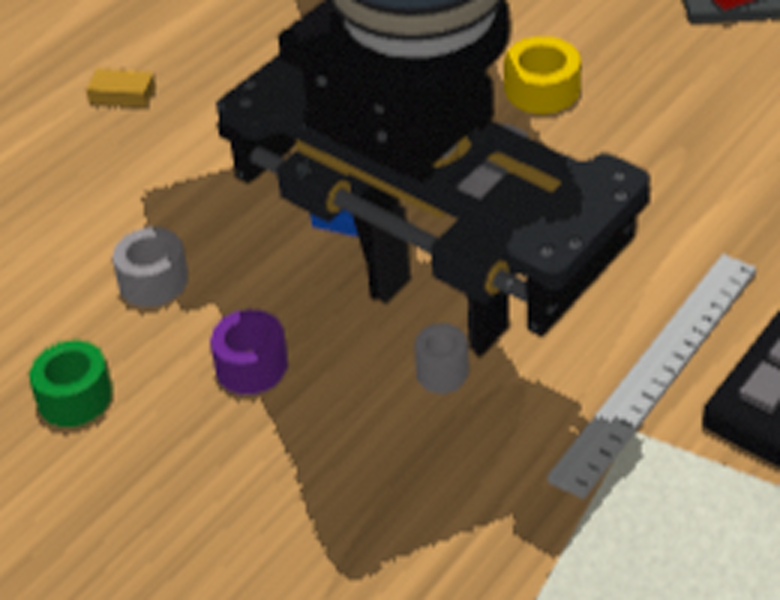

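The ring at crop (441,357) sits clearly in front of the fingers, on the -y side. My top-camera positions therefore disagree with the arm, so I'll compare them with the scene camera and the visible gripper.

```bash
python3 - <<'E'
from h import *
Wt=cloud(np.load("pics/top0.npy")); Ws=cloud(np.load("pics/scene0.npy"),"scene")
im=cv2.imread("pics/scene0.png")
for n,(u,v),r in(("26",(267,346),10),("36",(170,315),14),("46",(285,281),15),("56",(233,250),18),("yellow",(301,252),15)):
    w=Ws[v-r:v+r,u-r:u+r].reshape(-1,3); q=w[(w[:,2]>.018)&(w[:,2]<.03)]
    print(n,len(q),np.round(cv2.minEnclosingCircle(q[:,:2].astype(np.float32))[0],4))
h=cv2.cvtColor(im,cv2.COLOR_BGR2HSV)
for uv in((366,210),(361,190),(355,174),(350,157)): print("pad scene",uv,world(*uv,.013,"scene").round(4),Ws[uv[1],uv[0]].round(4))
for n,W in(("top",Wt),("scene",Ws)):
    b=W[(np.abs(W[...,2])<.02)&(np.abs(W[...,0]-.5)<.25)&(np.abs(W[...,1])<.35)]
    A=np.c_[b[:,:2],np.ones(len(b))]; print(n,"bench plane",np.linalg.lstsq(A,b[:,2],rcond=None)[0].round(4))
p,d=viewer.snapshot("top"); cv2.imwrite("pics/t3.png",p[:,:,::-1]); np.save("pics/t3.npy",d)
_,d=viewer.snapshot("scene"); np.save("pics/s3.npy",d)
# gripper points as seen by both cameras near the fingers
W=cloud(d,"scene"); 
for lo,hi in((.008,.03),(.03,.05),(.05,.065),(.07,.1)):
    m=(W[...,2]>lo)&(W[...,2]<hi)&(np.abs(W[...,0]-.636)<.12)&(np.abs(W[...,1]+.25)<.12); q=W[m]; print(lo,len(q),q.min(0).round(3) if len(q) else 0,q.max(0).round(3) if len(q) else 0)
print(viewer.get_calibration("top")["origin"],viewer.get_calibration("scene")["origin"])
E
```

```text
26 194 [ 0.6393 -0.2624]
36 281 [ 0.4777 -0.2979]
46 339 [ 0.5768 -0.1354]
56 384 [ 0.4546 -0.1229]
yellow 290 [ 0.5538 -0.0568]
pad scene (366, 210) [0.5808 0.1329 0.013 ] [0.582  0.1306 0.0148]
pad scene (361, 190) [0.5358 0.1908 0.013 ] [0.5359 0.1906 0.0131]
pad scene (355, 174) [0.4926 0.2392 0.013 ] [0.4902 0.2436 0.01  ]
pad scene (350, 157) [0.445  0.2973 0.013 ] [0.4436 0.2999 0.0114]
top bench plane [0.0012 0.0051 0.0009]
scene bench plane [0.0012 0.003  0.0005]
0.008 914 [ 0.516 -0.37   0.008] [ 0.652 -0.148  0.026]
0.03 106 [ 0.603 -0.272  0.04 ] [ 0.672 -0.251  0.05 ]
0.05 208 [ 0.603 -0.272  0.05 ] [ 0.673 -0.25   0.065]
0.07 228 [ 0.597 -0.273  0.07 ] [ 0.676 -0.25   0.1  ]
[ 0.43599864 -0.00520739  1.04264635] [ 0.99920999 -0.68438488  0.64432537]
```

View pics/t3.png

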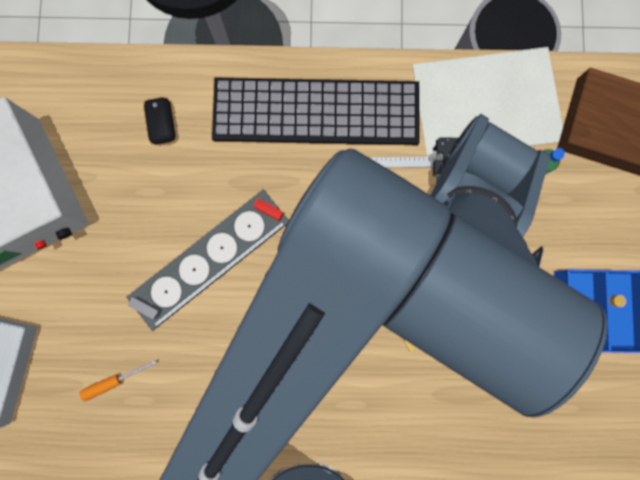

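The scene depth shows the fingers aligned in x and y, but with their tips at about z = 0.040 where the TCP reading implies about 0.003. The real height is roughly 37 mm above nominal. I'll measure this by touching the bench gently with the jaws straddling the ring, after checking the body's height.

```bash
python3 - <<'E'
from h import *
W=cloud(np.load("pics/s3.npy"),"scene")
m=(np.abs(W[...,1]+.25)<.07)&(np.abs(W[...,0]-.637)<.11)&(W[...,2]>.03)&(W[...,2]<.2); q=W[m]
for z in np.arange(.035,.14,.005):
    k=q[(q[:,2]>=z)&(q[:,2]<z+.005)]
    if len(k): print(z.round(3),len(k),k.min(0)[:2].round(3),k.max(0)[:2].round(3))
f0=ctrl.get_wrist_force()
hit=ctrl.line_to([*R[26],-.03],velocity=.02,force_limit=4); print(hit,ctrl.get_tcp_pos(),f0,ctrl.get_wrist_force(),ctrl.get_time_s())
_,d=viewer.snapshot("scene"); np.save("pics/s4.npy",d); cv2.imwrite("pics/s4.png",cv2.resize(_[230:430,120:380,::-1],None,fx=3,fy=3,interpolation=cv2.INTER_CUBIC))
E
```

```text
0.035 1 [ 0.61  -0.269] [ 0.61  -0.269]
0.04 43 [ 0.603 -0.272] [ 0.672 -0.251]
0.045 62 [ 0.603 -0.272] [ 0.672 -0.251]
0.05 70 [ 0.605 -0.272] [ 0.672 -0.25 ]
0.055 73 [ 0.604 -0.272] [ 0.672 -0.25 ]
0.06 65 [ 0.603 -0.272] [ 0.673 -0.25 ]
0.065 64 [ 0.604 -0.272] [ 0.673 -0.251]
0.07 56 [ 0.603 -0.273] [ 0.674 -0.254]
0.075 49 [ 0.601 -0.272] [ 0.675 -0.258]
0.08 39 [ 0.599 -0.272] [ 0.676 -0.252]
0.085 34 [ 0.597 -0.272] [ 0.613 -0.25 ]
0.09 38 [ 0.597 -0.272] [ 0.614 -0.25 ]
0.095 12 [ 0.606 -0.273] [ 0.608 -0.251]
0.1 14 [ 0.607 -0.267] [ 0.608 -0.256]
0.105 16 [ 0.555 -0.294] [ 0.69  -0.261]
0.11 82 [ 0.553 -0.297] [ 0.725 -0.225]
0.115 230 [ 0.551 -0.299] [ 0.725 -0.224]
0.12 290 [ 0.551 -0.299] [ 0.725 -0.223]
0.125 485 [ 0.55  -0.299] [ 0.725 -0.233]
0.13 443 [ 0.55 -0.3 ] [ 0.729 -0.228]
0.135 636 [ 0.545 -0.299] [ 0.731 -0.224]
True [ 0.63587118 -0.25940659 -0.02612842] [-1.09243941  0.69224373  0.17474542] [-0.35646141 -0.11001159  4.85367996] 14.35
```

View pics/s4.png

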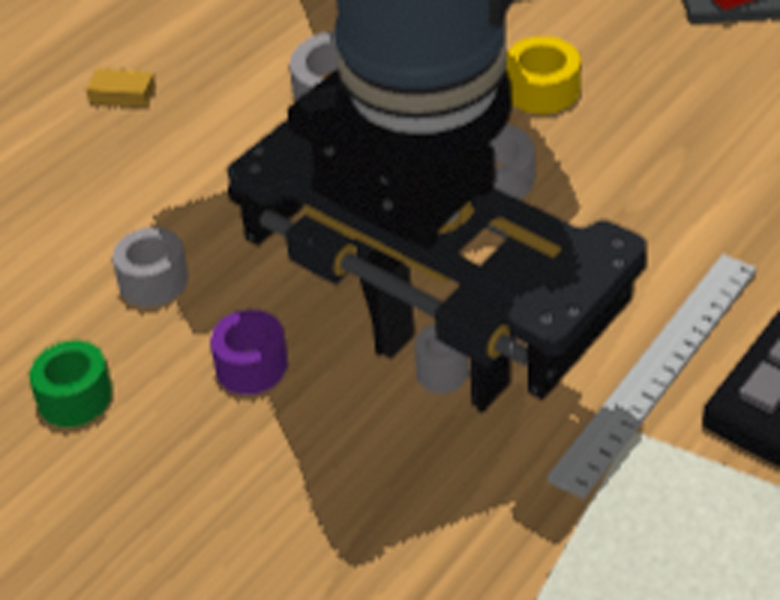

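The fingertips touch the bench at a TCP reading of -0.026, and the body sits 70 mm above them as specified. The reading is therefore about 37 mm off in z only. The picture shows the ring at crop (441,357) between the fingers. I'll correct the heights, grip it and continue.

```bash
sed -i 's/^ZP,ZD,ZH=.*/ZP,ZD,ZH=-.0228,-.0098,.055/' h.py
cat >> h.py <<'E'
def check(D,tag):
    p,d=viewer.snapshot("top"); cv2.imwrite(f"pics/{tag}.png",p[:,:,::-1])
    W=cloud(d); m=(np.linalg.norm(W[...,:2]-P[D],axis=-1)<.034)&(W[...,2]>.0315)&(W[...,2]<.045)
    q=W[m]; c,r=cv2.minEnclosingCircle(q[:,:2].astype(np.float32)); e=(np.array(c)-P[D])*1e3
    print(D,len(q),"D",r*2e3,"z",np.median(q[:,2]).round(4),"err mm xy",e.round(1),"row/across",(e@ROW).round(1),(e@[.767,.642]).round(1))
    return p
E
python3 - <<'E'
from h import *
xy=R[26]
ctrl.line_to([*xy,ZP],velocity=.05); jaws.set_gripper(0); print(ctrl.get_finger_gap(),ctrl.get_gripper_force())
ctrl.line_to([*xy,ZH],velocity=.2); place(26)
p=[*R[56],.06]; ctrl.move_ptp(p,best(p,0))
p=check(26,"t5"); cv2.imwrite("pics/t5c.png",cv2.resize(p[190:290,195:305,::-1],None,fx=6,fy=6,interpolation=cv2.INTER_CUBIC)); print(ctrl.get_time_s())
E
```

```text
0.02476385341822659 29.99863628530875
gap 0.024570066427040092
hit True [ 0.5782381   0.13562589 -0.01010509]
t 19.1083
26 94 D 25.553757324814796 z 0.0367 err mm xy [-1.1 -0.4] row/across 0.4 -1.1
20.2667
```

View pics/t5c.png

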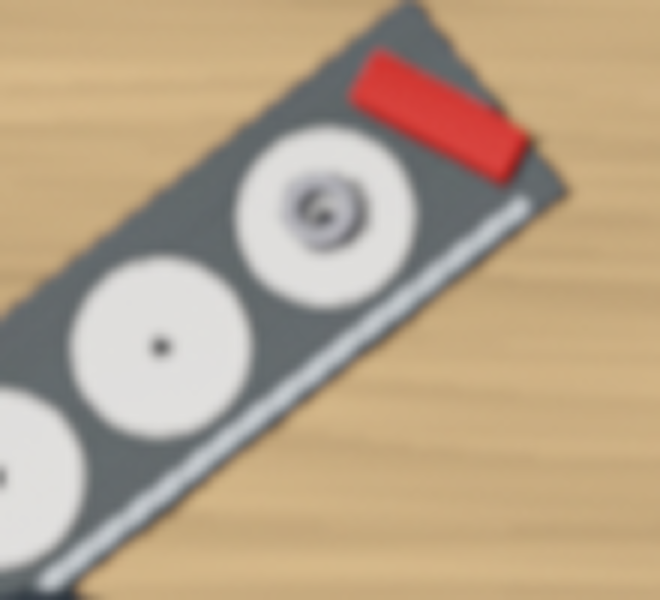

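The ring is flat (top at 36.7 mm) and about 1 mm off the dot at crop (325,215). That 1 mm matches the arm not having settled when it placed, so I'll add a short pause before descending and do the next ring, 36.

```bash
sed -i 's/ctrl.move_ptp(p,F);/ctrl.move_ptp(p,F); ctrl.pause(.3);/; s/ctrl.move_ptp(p,best(p,deg));/ctrl.move_ptp(p,best(p,deg)); ctrl.pause(.4);/' h.py
sed -i 's/velocity=.08,force_limit=8)/velocity=.05,force_limit=8)/' h.py
python3 - <<'E'
from h import *
pick(36); place(36); p=[*R[46],.055]; ctrl.move_ptp(p,best(p,0)); check(36,"t6"); print(ctrl.get_time_s())
E
```

```text
gap 0.03411381331422947 F 30.000181974610314 t 23.35
gap 0.03459704758727057
hit True [ 0.53334643  0.1907432  -0.00941038]
t 28.4167
36 0 D 0.0 z nan err mm xy [-533.6 -190.8] row/across 196.2 -531.8
29.7
  return _methods._mean(a, axis=axis, dtype=dtype,
  ret = ret.dtype.type(ret / rcount)
```

The arm is probably hiding that pad from the top camera. I'll place 46, then check both from the pose over ring_56, which gave a clear view before.

```bash
python3 - <<'E'
from h import *
pick(46); place(46); p=[*R[56],.06]; ctrl.move_ptp(p,best(p,0))
for D in(26,36,46): check(D,"t7")
print(ctrl.get_time_s())
E
```

```text
gap 0.04570113138211729 F 30.00068709254265 t 32.2917
gap 0.04533227963099584
hit True [ 0.48702053  0.24591311 -0.00929289]
t 36.9917
26 93 D 26.438269764184952 z 0.0374 err mm xy [-0.9 -0.5] row/across 0.1 -1.0
36 170 D 36.38654202222824 z 0.0372 err mm xy [-0.1 -0.8] row/across -0.6 -0.6
46 274 D 46.62039503455162 z 0.0372 err mm xy [ 0.2 -0.7] row/across -0.6 -0.3
38.525
```

All three are flat and within about 1 mm of centre. The last one is ring 56.

```bash
python3 - <<'E'
from h import *
pick(56); place(56); p=[.4512,-.121,.15]; ctrl.move_ptp(p,best(p,0))
for D in(26,36,46,56): p=check(D,"t8")
cv2.imwrite("pics/t8v.png",cv2.resize(p[170:340,110:520,::-1],(800,332)))
print(ctrl.get_time_s())
E
```

```text
gap 0.05481163904480822 F 30.000958386808634 t 41.1167
gap 0.05488261613513213
hit True [ 0.44090362  0.30117308 -0.00937848]
t 45.95
26 96 D 25.86062066257 z 0.0372 err mm xy [-1.2 -0.2] row/across 0.6 -1.1
36 173 D 36.54242306947708 z 0.0375 err mm xy [ 0.1 -0.2] row/across -0.2 -0.1
46 273 D 46.10119387507439 z 0.0371 err mm xy [-0.2  0. ] row/across 0.2 -0.2
56 377 D 56.44269660115242 z 0.0374 err mm xy [-0.4 -0.2] row/across 0.1 -0.5
47.7417
```

View pics/t8v.png

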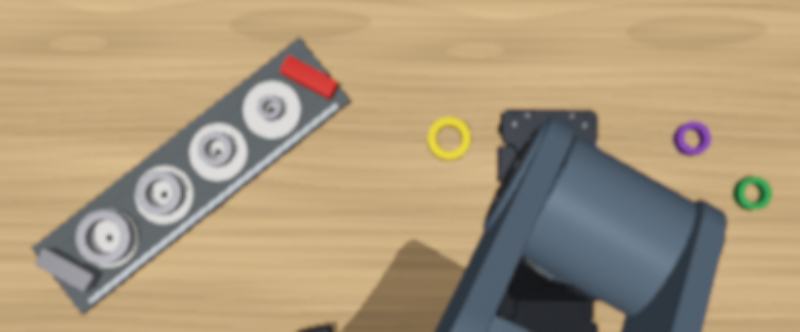

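All four rings are in order from the red block, flat and within about 1.2 mm of their dots. The arm hides the plug gauge here, so I'll confirm it hasn't moved and then hand in.

```bash
python3 - <<'E'
from h import *
def blue(im):
    h=cv2.cvtColor(im,cv2.COLOR_RGB2HSV)[270:330,200:280]; y,x=np.nonzero((h[...,0]>100)&(h[...,0]<125)&(h[...,1]>130)); return len(x),x.mean()+200,y.mean()+270
a=ctrl.get_q()
p=[.30,-.40,.16]; ctrl.move_ptp(p,best(p,0))
b=blue(viewer.snapshot("scene")[0]); r=blue(cv2.imread("pics/scene0.png")[:,:,::-1]); print(b,r,ctrl.get_time_s())
if abs(b[1]-r[1])<1.5 and abs(b[2]-r[2])<1.5: ctrl.sign_off(); print("signed off")
E
```

```text
(262, np.float64(236.45801526717557), np.float64(302.32442748091603)) (262, np.float64(236.45801526717557), np.float64(302.32442748091603)) 49.0
the job is handed in; nothing more can be done
signed off
```

The job is handed in at 49 s: all four rings are flat and within about 1.2 mm of their pad centres, smallest beside the red block through to largest at the far end, and the plug gauge has not moved.

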